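# Petri dish onto the pile in the dish holder

## Task

Put the petri dish that lies on the open worktop in front of the robot (not the one far back by the wall) on top of the pile of petri dishes in the round dish holder, flat and centred over the pile. The pile can be of any height, so lower the dish gently until it rests on the pile and only then let go: do not drop it or press hard on the pile. Leave the timer and the vial where they are.

Things in the scene. Friction and masses are not known exactly. Their poses are not given: they have to be found in the camera images.
- dish_mid (a point): The loose petri dish to be stacked: a closed, flat, round, pale dish lying on the worktop, 60 mm in diameter, 16 mm high, about 40 g, rigid (its lid does not come off). The point is its centre, half-way up (8 mm above its underside); z is its axis. It lies left or in the middle, having perhaps changed places with the timer; a similar dish far back by the wall is scenery.
- holder: Dish holder fixed to the worktop: upright round grey cup, 45 mm high, 79 mm across, flange 96 mm; a clamp screw juts 54 mm from its axis on its +x side, 26 mm up. Origin: centre of its underside, z up. On its axis stands a pile of like 60 mm dishes, flat top 67 to 107 mm above the worktop (height not reported: see or feel it). It is sprung: gives 1 mm per 2.5 N, at most 12 mm.
- timer_mid (a point): Bystander, to be left alone: a lab timer, a pale square box 64 x 64 mm, 21 mm high, lying on the worktop. The point is its centre, half-way up.
- vial_mid (a point): Bystander, to be left alone: a small capped glass vial standing upright on the worktop farther back, 22 mm in diameter, 56 mm high. The point is its centre, half-way up.
Mind the look-alikes: they are no part of the job. There is more than one size of the holder; the job needs the larger.

How it is judged:
By the outcome, as a careful person would: the job done as asked, in the order asked, and still so for the second after the job is handed in, with the robot touching nothing.
It also fails if it takes over 42 s, if anything falls off the work surface, if the arm or the gripper's body presses on something with over 40 N, if the wrist force passes 120 N, or if a joint passes its speed limit or range.

## Robot

A 6-joint arm with a two-finger parallel gripper is mounted at the origin on a cart in front of the work surface, level with it; the furniture and walls round the work are solid. World frame = base frame: x ahead of the robot, y to its left, z up, the work surface at z = 0. Lengths are in m, angles in rad, forces in N, time in s.
With the tool pointing down it reaches from about 0.375 to 0.9 m from the base axis. Payload 3.1 kg.
Tool frame: the origin (TCP) lies where the fingers leave the gripper's body, on its centre line; the fingertips stand 73 mm ahead of it and the grasp point (between the pads) lies 54 mm ahead of it; z points along the fingers, y is the line along which they close (so a half turn about z gives the same grasp; the last joint's range is limited). The gripper opens to 85 mm and grips with 20 to 120 N. Pads are 22 mm wide; open, the fingers measure 114 mm over their backs; the gripper's body (76 mm by 85 mm) begins 54 mm behind the grasp point. The pads swing forward as they close: fully open they stand 13 mm farther back than shut.
Start: joints at [1.123, 0.527, 1.433, -0, 1.181, -0.178], TCP at [0.166, 0.603, 0.304] pointing down, gripper open.
Joint ranges: [-3.08, 3.08], [-0.75, 2.2], [0.22, 2.44], [-1.43, 4.57], [0, 2.65], [-2.85, 2.85]. Speed limits (rad/s): [2.79, 2.79, 3.14, 3.14, 3.14, 3.14].

## Interface

Orientations are given as a unit quaternion [x, y, z, w].
In Python, from station import manip gives the robot as it stands.
- The arm moves only by the shell command python3 -m crank 'ROWS' [FORCE]. ROWS is JSON, a list of rows, each an object with "dp": the shift along the tool's x, y, z normalised to -1 to 1, where 1 is 50 cm, a list of three; "delta_rot": the turn, a rotation vector about the tool's x, y, z normalised to -1 to 1, where 1 is 2 pi rad, a list of three; "fingers": the opening, from -1 (shut) to 1 (fully open). A call has 1 to 12 rows; each row shifts and turns the commanded pose from where the row before left it, along the tool's axes as they then stand; what a row does not reach is not made up. A row lasts 1/12 s, in which the tool goes at most 41.7 mm and 7.16 degrees, less where a joint would pass 70% of its speed; a pose out of reach is approached as far as the arm can. A call with a number of a shift or a turn outside -1 to 1 is refused whole. A call with a gripper value outside its range is refused whole. The fingers move at their own pace and stop on an object; FORCE is the grip in N (left out, the last holds). Time passes only in rows, so rows that do not move let the fingers close. It gives the time, the measured TCP pose, the force, the opening and the grip force at its end, in the units of the state.
- manip.sense(): the state, without advancing time (a new reading comes with each control period).
- manip.snapshot(name): name is "scene" or "top" or "wrist"; returns (picture, depth): 480x640x3 uint8, red, green, blue; 480x640 float32, m along the optical axis (not along the pixel's ray), 0 where there is no reading.
- manip.camera_model(name): a dict with "fx", "fy", "cx", "cy" (pixels), "origin" and "attitude" of the camera in the world. Camera axes: x right, y up, looking along -z (the intrinsics and any distortion apply to the point x, -y, -z); pixel columns grow to the right and rows downward; lengths in m; the calibration is good to about 2 mm. A picture is of the moment at which its call begins: read the wrist's pose just before it. camera_model takes no time and is no camera call; for the wrist camera it gives the pose at the moment of the call.
- manip.sign_off(): hands the job in; it is judged then, once.
The state is a dict: "t": time; "q": joint angles; "qd": joint speeds; "tau": joint torques, N m; "tcp_pos": TCP position; "tool_rot": TCP orientation; "force": force on the tool from outside, world axes, zero at the start; "ft_torque": the same for the moment, N m; "finger_gap": opening from 0.0 (shut) to 1.0 (fully open); "gripper_force": force on a finger pad.
Only numpy, scipy, OpenCV 4.12 (cv2) and the standard library are available. Lean on these libraries where they do the work, as an engineer would, in place of code of your own. Each camera call takes 0.05 s, during which the arm holds its last target. There are 200 camera calls.

## Working session

There is one attempt and no reset: what is moved stays moved. The work goes in short steps, Python scripts to look and compute and a shell command to move; the robot and the scene stay as the last step left them, time stands still between calls to the robot, and variables do not carry over. Pictures are saved under pics/ and viewed, at most 10 in all, crops included, and the job is handed in when it is done.

```bash
mkdir -p pics
cat > h.py <<'E'
import numpy as np,cv2
from station import manip
from scipy.spatial.transform import Rotation as R
def snap(n):
    m=manip.camera_model(n); p,d=manip.snapshot(n); return m,p,d
def cloud(m,d):
    v,u=np.mgrid[:480,:640]
    c=np.stack([(u-m['cx'])/m['fx']*d,-(v-m['cy'])/m['fy']*d,-d],-1)
    a=np.array(m['attitude']); Rm=R.from_quat(a).as_matrix() if a.size==4 else a
    return c@Rm.T+np.array(m['origin'])
E
python3 - <<'E'
from h import *
for n in('scene','top'):
    m,p,d=snap(n); print(n,m); cv2.imwrite(f'pics/{n}.png',p[...,::-1]); np.savez(n+'.npz',P=cloud(m,d),d=d,p=p)
s=manip.sense();print(s)
E
```

```text
scene {'fx': 453.1394536530524, 'fy': 453.1394536530524, 'cx': 320.92089622099974, 'cy': 235.8225490831064, 'origin': array([0.07418601, 0.21617153, 0.69249307]), 'attitude': array([-0.19823998,  0.28804381,  0.78394283, -0.51299641])}
top {'fx': 480.9799115056819, 'fy': 480.9799115056819, 'cx': 319.2938846532702, 'cy': 232.04916663280923, 'origin': array([0.43361312, 0.01157681, 0.92905204]), 'attitude': array([-0.05074848,  0.07736335,  0.70565615, -0.70248765])}
{'t': 0.1, 'q': array([ 1.12351966e+00,  5.28396205e-01,  1.43377983e+00,  7.45878281e-06,
        1.18137129e+00, -1.78544165e-01]), 'qd': array([-1.29038227e-03, -1.01848875e-03, -3.02055415e-03, -6.64256003e-04,
       -1.33954833e-05, -1.92973562e-04]), 'tau': array([-4.50025445e-04, -4.43302274e+01, -1.78585106e+01, -2.34691161e-04,
        3.86982385e-03,  7.97162528e-06]), 'tcp_pos': array([0.16572119, 0.60211194, 0.30301538]), 'tool_rot': array([ 1.33963642e-01,  9.90985766e-01, -9.28818440e-04, -3.04134300e-04]), 'force': array([-0.73006336,  0.94895661, -0.21946682]), 'ft_torque': array([ 0.02552442, -0.04772471,  0.02372086]), 'gripper_force': 0.0, 'finger_gap': 0.9954349857582793}
```

View pics/scene.png

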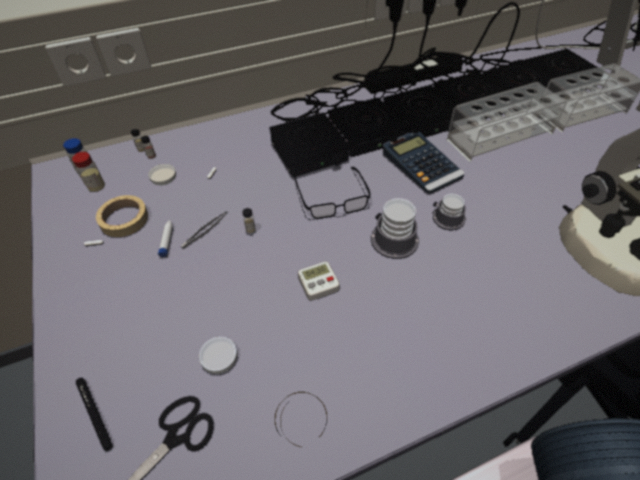

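View pics/top.png

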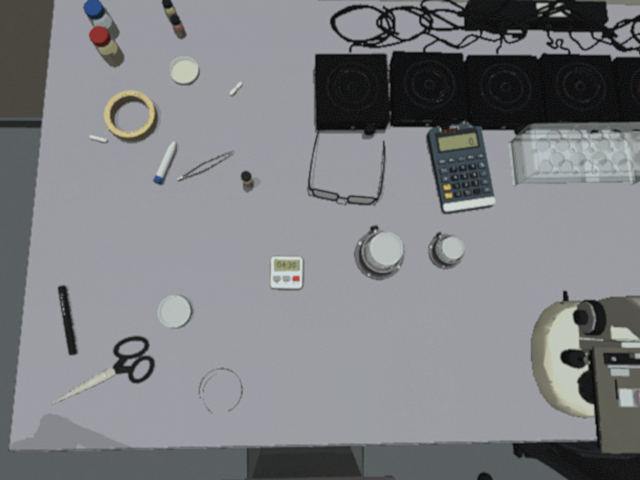

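Dish candidates in the top image are the pale dish at (174,311), the wall dish (184,70), the wire ring/outline (220,390) and the tape ring (130,115). I choose (174,311). The holders are at (380,252), the larger, and (447,249), the smaller; I choose the larger. The timer is at (287,272) and the vial at (247,180).

Run:
```python
from h import *
from scipy.optimize import least_squares
def circ(X):
    r=least_squares(lambda a:np.hypot(X[:,0]-a[0],X[:,1]-a[1])-a[2],[*X[:,:2].mean(0),.03],loss='soft_l1',f_scale=.001);return r.x
for n in('top','scene'):
    f=np.load(n+'.npz');P=f['P'];d=f['d'];Z=P[...,2]
    ok=d>0
    tab=np.median(Z[ok&(np.abs(Z)<.01)]);print(n,'table',tab)
    for nm,uv in dict(top=dict(dish=(174,311),hold=(382,250),small=(447,247),timer=(287,272),vial=(247,178)),scene=dict(dish=(218,355),hold=(399,210),small=(453,202),timer=(318,280),vial=(248,214)))[n].items():
        c=P[uv[1],uv[0]]
        z=c[2]
        m=ok&(np.abs(Z-z)<.006)&(np.hypot(P[...,0]-c[0],P[...,1]-c[1])<.06)
        k,l=cv2.connectedComponents(m.astype(np.uint8)); m=(l==l[uv[1],uv[0]])
        e=m&~cv2.erode(m.astype(np.uint8),np.ones((3,3))).astype(bool)
        rect=cv2.minAreaRect(P[m][:,:2].astype(np.float32)*1000)
        print(nm,'pt',c.round(4),'zmed',np.median(Z[m]).round(4),'circ',circ(P[e]).round(4),'n',m.sum(),np.round(rect[0],1),np.round(rect[1],1),round(rect[2]))
f=np.load('top.npz');p=f['p']
a=cv2.resize(p[270:350,130:230],(400,320));b=cv2.resize(p[210:290,340:480],(560,320))
cv2.imwrite('pics/crop.png',np.hstack([a,b])[:,:960][...,::-1][:, :800] if 0 else cv2.resize(np.hstack([a,b]),(780,260))[...,::-1])
```

```text
top table 0.0001666075932013067
dish pt [0.4525 0.2465 0.0187] zmed 0.0162 circ [0.4524 0.2482 0.0276] n 840 [451.8 246.8] [59.7 56.9] 90
hold pt [ 0.5554 -0.1321  0.0877] zmed 0.0878 circ [ 0.5576 -0.1391  0.0289] n 891 [ 557.7 -139.1] [59.3 59.3] 48
small pt [ 0.5665 -0.2613  0.0483] zmed 0.051 circ [ 0.5647 -0.2694  0.0192] n 416 [ 565.  -270.8] [41.3 42.8] 43
timer pt [0.524  0.0383 0.0176] zmed 0.0184 circ [0.5224 0.0394 0.0307] n 1030 [522.5  40.2] [61.  60.7] 90
vial pt [0.697  0.1128 0.0559] zmed 0.0553 circ [0.7018 0.1151 0.0088] n 92 [701.2 115.5] [18.3 18.9] 59
scene table 0.0008857013187813512
dish pt [0.4495 0.2463 0.0183] zmed 0.0168 circ [0.4543 0.247  0.029 ] n 1033 [454.6 246.7] [58.7 59.9] 80
hold pt [ 0.5578 -0.1389  0.0889] zmed 0.0883 circ [ 0.5603 -0.1399  0.0289] n 648 [ 560.5 -140.1] [59.3 61.1] 56
small pt [ 0.5632 -0.2695  0.0517] zmed 0.0515 circ [ 0.5667 -0.2712  0.0204] n 295 [ 566.6 -271.3] [41.2 45.1] 39
timer pt [0.5192 0.0417 0.0194] zmed 0.019 circ [0.5253 0.0396 0.0327] n 947 [526.   39.8] [61.9 62.9] 90
vial pt [0.6949 0.1144 0.0556] zmed 0.0557 circ [0.7036 0.1152 0.0086] n 72 [704.  114.9] [18.1 17.8] 68
```

View pics/crop.png

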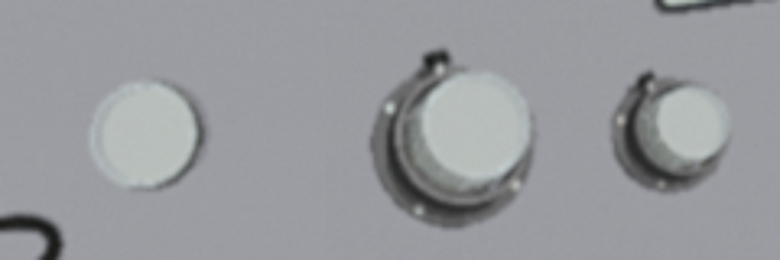

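The left crop shows a plain, pale, round dish lying flat on the bare worktop, so the choice holds. The right crop shows the larger holder, with its screw towards +x, and the smaller one beside it. I now move to a hover.

```bash
python3 -m crank '[{"dp":[-0.062,-0.044,0.024],"delta_rot":[0,0,0],"fingers":1},{"dp":[-0.062,-0.044,0.024],"delta_rot":[0,0,0],"fingers":1},{"dp":[-0.062,-0.044,0.024],"delta_rot":[0,0,0],"fingers":1},{"dp":[-0.062,-0.044,0.024],"delta_rot":[0,0,0],"fingers":1},{"dp":[-0.062,-0.044,0.024],"delta_rot":[0,0,0],"fingers":1},{"dp":[-0.062,-0.044,0.024],"delta_rot":[0,0,0],"fingers":1},{"dp":[-0.062,-0.044,0.024],"delta_rot":[0,0,0],"fingers":1},{"dp":[-0.062,-0.044,0.024],"delta_rot":[0,0,0],"fingers":1},{"dp":[-0.062,-0.044,0.024],"delta_rot":[0,0,0],"fingers":1},{"dp":[-0.062,-0.044,0.024],"delta_rot":[0,0,0],"fingers":1},{"dp":[-0.062,-0.044,0.024],"delta_rot":[0,0,0],"fingers":1},{"dp":[0,0,0],"delta_rot":[0,0,0],"fingers":1}]' 20
cat >> h.py <<'E'
def go(target,s=None):
    s=s or manip.sense(); return R.from_quat(s['tool_rot']).inv().apply(np.array(target)-s['tcp_pos'])/.5
def circ(X):
    from scipy.optimize import least_squares
    return least_squares(lambda a:np.hypot(X[:,0]-a[0],X[:,1]-a[1])-a[2],[*X[:,:2].mean(0),.03],loss='soft_l1',f_scale=.001).x
E
python3 - <<'E'
from h import *
s=manip.sense();m,p,d=snap('wrist');cv2.imwrite('pics/w1.png',p[...,::-1]);P=cloud(m,d)
print(s['tcp_pos'],s['tool_rot'],s['force'],m['origin'])
M=(d>0)&(np.abs(P[...,2]-.016)<.004)&(np.hypot(P[...,0]-.453,P[...,1]-.247)<.05)
e=M&~cv2.erode(M.astype(np.uint8),np.ones((3,3))).astype(bool)
print(M.sum(),circ(P[e]),cv2.minAreaRect(P[M][:,:2].astype(np.float32)))
print(go([.453,.247,.16]))
E
```

```text
t: 1.1
tcp_pos: [0.4345, 0.2741, 0.17]
tool_rot: [0.137, 0.991, -0.001, 0.0]
force: [-0.0, -0.0, -0.1]
finger_gap: 1.003
gripper_force: 0.0
[0.43451586 0.27412914 0.16995972] [ 1.37279689e-01  9.90531974e-01 -8.07248927e-04  2.11107429e-04] [-0.04555089 -0.01455782 -0.09660595] [0.36837176 0.29182247 0.24119504]
5046 [0.45355468 0.24627199 0.02886858] ((0.45383965969085693, 0.2459428608417511), (0.05918273702263832, 0.06007004901766777), 74.02611541748047)
[-0.05513384 -0.04455435  0.02118624]
```

View pics/w1.png

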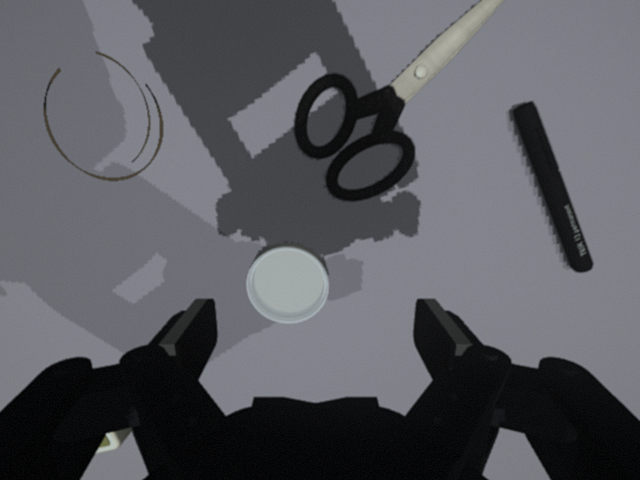

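The dish is centred at (288,284) between the open pads (about x=215 and 415), with nothing near the finger paths. Next I align over it and come down part-way.

```bash
python3 -m crank '[{"dp":[-0.028,-0.0225,0.03],"delta_rot":[0,0,0],"fingers":1},{"dp":[-0.028,-0.0225,0.03],"delta_rot":[0,0,0],"fingers":1},{"dp":[0,0,0.04],"delta_rot":[0,0,0],"fingers":1},{"dp":[0,0,0],"delta_rot":[0,0,0],"fingers":1},{"dp":[0,0,0],"delta_rot":[0,0,0],"fingers":1}]'
python3 - <<'E'
from h import *
s=manip.sense();print(s['tcp_pos'],R.from_quat(s['tool_rot']).as_matrix()[:,2])
m,p,d=snap('wrist');P=cloud(m,d)
M=(d>0)&(np.abs(P[...,2]-.016)<.004)&(np.hypot(P[...,0]-.453,P[...,1]-.247)<.05)
e=M&~cv2.erode(M.astype(np.uint8),np.ones((3,3))).astype(bool)
print(M.sum(),circ(P[e]),cv2.minAreaRect(P[M][:,:2].astype(np.float32)),np.median(P[M][:,2]))
print(go([.4537,.2463,.073]), manip.sense()['tcp_pos'])
E
```

```text
t: 1.57
tcp_pos: [0.4501, 0.25, 0.1214]
tool_rot: [0.134, 0.991, -0.001, -0.002]
force: [-0.0, 0.6, 0.1]
finger_gap: 1.001
gripper_force: 0.0
[0.45010562 0.24999876 0.12138182] [-3.17850142e-03 -7.40844802e-04 -9.99994674e-01]
8246 [0.45372817 0.24600278 0.02911861] ((0.45398515462875366, 0.24600479006767273), (0.05952206626534462, 0.05998646467924118), 75.28913116455078) 0.01704725858381599
[-0.00825528 -0.00606741  0.09830465] [0.45057662 0.25032476 0.12215524]
```

```bash
python3 -m crank '[{"dp":[-0.009,-0.0065,0],"delta_rot":[0,0,0],"fingers":1},{"dp":[0,0,0.03],"delta_rot":[0,0,0],"fingers":1},{"dp":[0,0,0.03],"delta_rot":[0,0,0],"fingers":1},{"dp":[0,0,0.025],"delta_rot":[0,0,0],"fingers":1},{"dp":[0,0,0.013],"delta_rot":[0,0,0],"fingers":1},{"dp":[0,0,0],"delta_rot":[0,0,0],"fingers":1},{"dp":[0,0,0],"delta_rot":[0,0,0],"fingers":1}]'
python3 - <<'E'
from h import *
s=manip.sense();print(s['tcp_pos'],s['force'],go([.4538,.2461,.073]))
m,p,d=snap('wrist');cv2.imwrite('pics/w2.png',p[...,::-1])
E
```

```text
t: 2.2
tcp_pos: [0.4551, 0.2455, 0.0735]
tool_rot: [0.134, 0.991, 0.0, 0.0]
force: [0.4, 1.0, 1.0]
finger_gap: 1.0
gripper_force: 0.0
[0.4550931  0.24550619 0.0734653 ] [0.35722998 0.98311069 1.04210822] [0.002809   0.00045942 0.00092914]
```

View pics/w2.png

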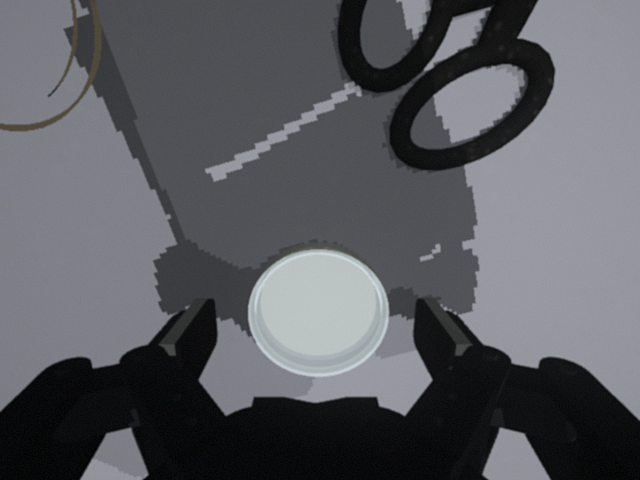

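The dish at (318,312) sits midway between the pads (215 and 415). I close gently.

```bash
python3 -m crank '[{"dp":[0.002,0,0],"delta_rot":[0,0,0],"fingers":0.5},{"dp":[0,0,0],"delta_rot":[0,0,0],"fingers":0.35},{"dp":[0,0,0],"delta_rot":[0,0,0],"fingers":0.2},{"dp":[0,0,0],"delta_rot":[0,0,0],"fingers":0.2},{"dp":[0,0,0],"delta_rot":[0,0,0],"fingers":0.2},{"dp":[0,0,0],"delta_rot":[0,0,0],"fingers":0.2}]' 30
```

```text
t: 2.75
tcp_pos: [0.4541, 0.2457, 0.074]
tool_rot: [0.134, 0.991, 0.0, 0.001]
force: [-1.9, -0.3, 4.8]
finger_gap: 0.684
gripper_force: 31.2
```

```bash
python3 -m crank '[{"dp":[0,0,-0.01],"delta_rot":[0,0,0],"fingers":0.1},{"dp":[0,0,-0.03],"delta_rot":[0,0,0],"fingers":0.1},{"dp":[0,0,-0.06],"delta_rot":[0,0,0],"fingers":0.1},{"dp":[0,0,-0.07],"delta_rot":[0,0,0],"fingers":0.1},{"dp":[0,0,-0.07],"delta_rot":[0,0,0],"fingers":0.1},{"dp":[0,0,-0.04],"delta_rot":[0,0,0],"fingers":0.1},{"dp":[0,0,0],"delta_rot":[0,0,0],"fingers":0.1},{"dp":[0,0,0],"delta_rot":[0,0,0],"fingers":0.1}]'
python3 - <<'E'
from h import *
s=manip.sense();print(s['tcp_pos'],s['force'],s['gripper_force'],s['finger_gap'])
m,p,d=snap('wrist');cv2.imwrite('pics/w3.png',p[...,::-1]);P=cloud(m,d)
T=P-s['tcp_pos'];T=R.from_quat(s['tool_rot']).inv().apply(T.reshape(-1,3)).reshape(P.shape)
M=(d>0)&(np.hypot(T[...,0],T[...,1])<.026)&(T[...,2]>.04)&(T[...,2]<.09)
X=T[M];A=np.c_[X[:,:2],np.ones(len(X))];c=np.linalg.lstsq(A,X[:,2],rcond=None)[0]
print('dish plane in tool',c,M.sum(),np.median(X[:,2]),X[:,:2].mean(0))
print('to holder',go([.559,-.1395,s['tcp_pos'][2]]))
E
```

```text
t: 3.42
tcp_pos: [0.4544, 0.2456, 0.2144]
tool_rot: [0.134, 0.991, 0.001, 0.002]
force: [-0.5, -0.1, -0.3]
finger_gap: 0.688
gripper_force: 32.5
[0.45435005 0.24559412 0.21440588] [-0.46341819 -0.12591259 -0.25943326] 32.496289014816284 0.6879584599505517
dish plane in tool [-0.00258956  0.00204208  0.05692932] 10485 0.056927369166197145 [ 1.01538957e-03 -2.15019822e-05]
to holder [-0.40772551 -0.6860608  -0.00262904]
```

View pics/w3.png

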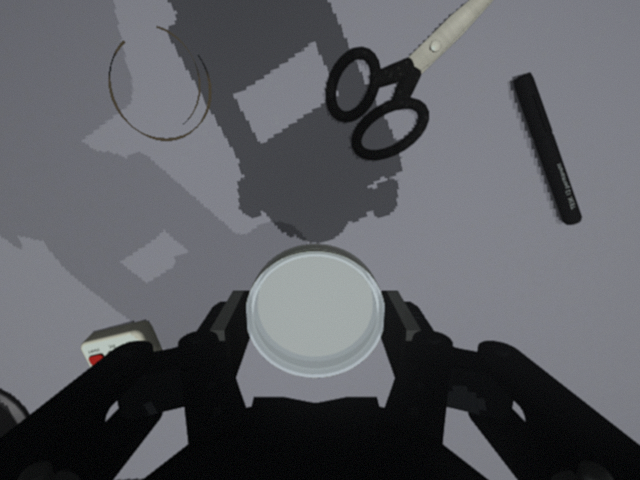

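The dish is held level and centred at (315,312), and stays clear of everything below. I carry it over to the holder.

```bash
python3 -m crank '[{"dp":[-0.02,-0.033,0],"delta_rot":[0,0,0],"fingers":0.1},{"dp":[-0.036,-0.06,0],"delta_rot":[0,0,0],"fingers":0.1},{"dp":[-0.036,-0.06,0],"delta_rot":[0,0,0],"fingers":0.1},{"dp":[-0.036,-0.06,0],"delta_rot":[0,0,0],"fingers":0.1},{"dp":[-0.036,-0.06,0],"delta_rot":[0,0,0],"fingers":0.1},{"dp":[-0.036,-0.06,0],"delta_rot":[0,0,0],"fingers":0.1},{"dp":[-0.036,-0.06,0],"delta_rot":[0,0,0],"fingers":0.1},{"dp":[-0.036,-0.06,0],"delta_rot":[0,0,0],"fingers":0.1},{"dp":[-0.036,-0.06,0],"delta_rot":[0,0,0],"fingers":0.1},{"dp":[-0.036,-0.06,0],"delta_rot":[0,0,0],"fingers":0.1},{"dp":[-0.02,-0.033,0],"delta_rot":[0,0,0],"fingers":0.1},{"dp":[0,0,0],"delta_rot":[0,0,0],"fingers":0.1}]'
python3 - <<'E'
from h import *
s=manip.sense();print(s['tcp_pos'],s['tool_rot'])
m,p,d=snap('wrist');cv2.imwrite('pics/w4.png',p[...,::-1]);P=cloud(m,d)
print('wrist z hist',[(z,int(((P[...,2]>z)&(P[...,2]<z+.01)&(d>0)&(np.hypot(P[...,0]-.559,P[...,1]+.1395)<.05)).sum())) for z in np.arange(0,.17,.01).round(2)])
print(go([.559,-.1395,.2]))
E
```

```text
t: 4.47
tcp_pos: [0.5499, -0.0993, 0.2109]
tool_rot: [0.136, 0.991, -0.0, -0.0]
force: [0.2, 0.2, -0.8]
finger_gap: 0.684
gripper_force: 32.5
[ 0.54994102 -0.09928656  0.21093433] [ 1.36289269e-01  9.90668945e-01 -4.84195352e-04 -2.02748940e-04]
wrist z hist [(np.float64(0.0), 1933), (np.float64(0.01), 237), (np.float64(0.02), 390), (np.float64(0.03), 452), (np.float64(0.04), 925), (np.float64(0.05), 212), (np.float64(0.06), 169), (np.float64(0.07), 210), (np.float64(0.08), 1857), (np.float64(0.09), 19), (np.float64(0.1), 0), (np.float64(0.11), 0), (np.float64(0.12), 0), (np.float64(0.13), 0), (np.float64(0.14), 116), (np.float64(0.15), 9161), (np.float64(0.16), 650)]
[-0.04291209 -0.07639556  0.02149423]
```

View pics/w4.png

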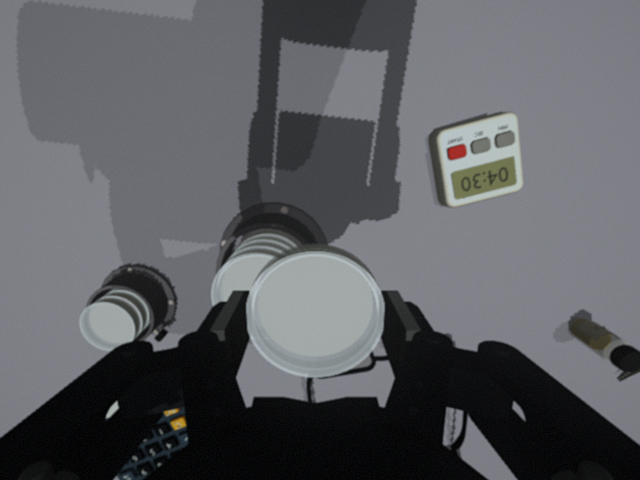

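The pile top shows partly behind the held dish, at about (255,280); the timer and vial are well clear. I fit the visible rim of the pile top from here.

Run:
```python
from h import *
from scipy.optimize import least_squares
s=manip.sense();m,p,d=snap('wrist');P=cloud(m,d);print(s['tcp_pos'])
M=((d>0)&(np.abs(P[...,2]-.088)<.005)&(np.hypot(P[...,0]-.559,P[...,1]+.1395)<.04)).astype(np.uint8)
near=cv2.dilate(((P[...,2]>.11)|(d==0)).astype(np.uint8),np.ones((7,7)))
e=(M&~cv2.erode(M,np.ones((3,3))))&~near&1
X=P[e>0];print(M.sum(),len(X),np.median(P[M>0][:,2]))
f=least_squares(lambda a:np.hypot(X[:,0]-a[0],X[:,1]-a[1])-.0295,[.559,-.14],loss='soft_l1',f_scale=.001);print(f.x,np.abs(f.fun).mean())
# held dish centre in tool
T=R.from_quat(s['tool_rot']).inv().apply((P-s['tcp_pos']).reshape(-1,3)).reshape(P.shape)
D=((d>0)&(np.abs(T[...,2]-.057)<.004)&(np.hypot(T[...,0],T[...,1])<.04)).astype(np.uint8)
e=D&~cv2.erode(D,np.ones((3,3)))&1;Y=T[e>0];Y=Y[np.abs(Y[:,1])<.024];print('dish in tool',circ(Y))
print(go([*f.x,.185]),go([.5595,-.1403,.185]))
```

```text
[ 0.54865142 -0.09694806  0.21082459]
1766 100 0.08857014714960194
[ 0.55961478 -0.14116209] 0.00015947709698974958
dish in tool [1.02971266e-03 3.79096807e-05 2.82218467e-02]
[-0.04748605 -0.08215164  0.05146981] [-0.04680344 -0.0805518   0.05147427]
```

```bash
python3 -m crank '[{"dp":[-0.024,-0.041,0.006],"delta_rot":[0,0,0],"fingers":0.1},{"dp":[-0.024,-0.041,0.02],"delta_rot":[0,0,0],"fingers":0.1},{"dp":[0,0,0.02],"delta_rot":[0,0,0],"fingers":0.1},{"dp":[0,0,0],"delta_rot":[0,0,0],"fingers":0.1},{"dp":[0,0,0],"delta_rot":[0,0,0],"fingers":0.1},{"dp":[0,0,0],"delta_rot":[0,0,0],"fingers":0.1}]'
python3 - <<'E'
from h import *
for i in range(4):
    s=manip.sense();print(s['tcp_pos'],s['tool_rot'].round(4),s['force'].round(2),go([.5603,-.1411,.167],s)); snap('wrist')
E
```

```text
t: 5.07
tcp_pos: [0.5603, -0.139, 0.1895]
tool_rot: [0.133, 0.991, 0.001, -0.001]
force: [0.2, 0.2, -0.8]
finger_gap: 0.682
gripper_force: 32.5
[ 0.56030489 -0.13898774  0.18947829] [ 1.332e-01  9.911e-01  5.000e-04 -1.200e-03] [ 0.25  0.21 -0.81] [-0.00122369 -0.00411098  0.04495045]
[ 0.56066444 -0.13924658  0.18988703] [ 1.332e-01  9.911e-01  3.000e-04 -6.000e-04] [-0.12  0.07  0.54] [-0.00033775 -0.00378806  0.04577196]
[ 0.56092298 -0.13950391  0.19017178] [ 1.332e-01  9.911e-01  2.000e-04 -2.000e-04] [-0.49 -0.48 -0.44] [ 0.00033508 -0.00342017  0.04634283]
[ 0.5611309  -0.13979644  0.19034828] [1.334e-01 9.911e-01 0.000e+00 1.000e-04] [-0.75 -0.44  0.02] [ 0.00092159 -0.0029585   0.0466961 ]
```

```bash
python3 -m crank '[{"dp":[0,-0.003,0.016],"delta_rot":[0,0,0],"fingers":0.1},{"dp":[0,0,0.016],"delta_rot":[0,0,0],"fingers":0.1},{"dp":[0,0,0.008],"delta_rot":[0,0,0],"fingers":0.1},{"dp":[0,0,0.004],"delta_rot":[0,0,0],"fingers":0.1},{"dp":[0,0,0],"delta_rot":[0,0,0],"fingers":0.1},{"dp":[0,0,0],"delta_rot":[0,0,0],"fingers":0.1}]'
python3 - <<'E'
from h import *
s=manip.sense();print(s['tcp_pos'],s['force'].round(2),go([.5603,-.1411,.163],s))
m,p,d=snap('scene');P=cloud(m,d);cv2.imwrite('pics/s2.png',cv2.resize(p[140:280,310:500],(760,560),interpolation=2)[...,::-1])
E
```

```text
t: 5.77
tcp_pos: [0.5607, -0.1423, 0.1675]
tool_rot: [0.134, 0.991, 0.0, -0.0]
force: [-0.1, 0.2, -0.9]
finger_gap: 0.686
gripper_force: 32.5
[ 0.56071007 -0.14233088  0.16754929] [-0.07  0.19 -0.89] [0.00143887 0.0021542  0.00909978]
```

View pics/s2.png

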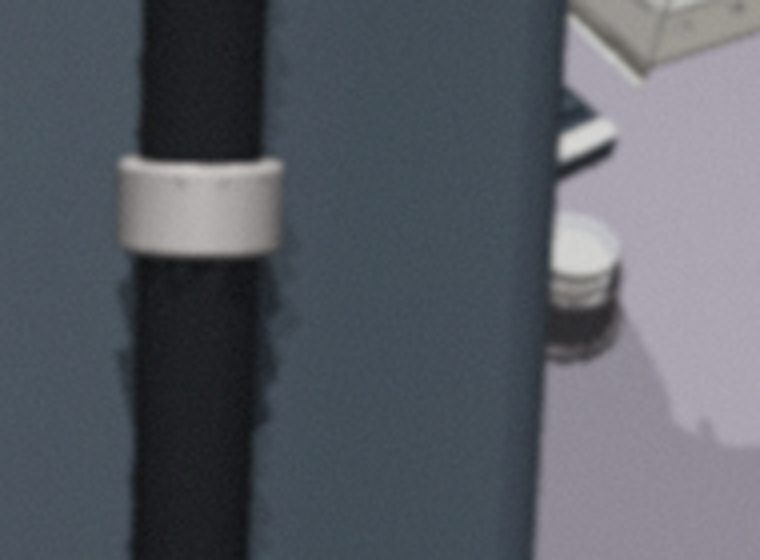

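The arm hides the pile in the scene view, so I lower by feel.

```bash
python3 -m crank '[{"dp":[0.001,0.0015,0.002],"delta_rot":[0,0,0],"fingers":0.1},{"dp":[0,0,0.002],"delta_rot":[0,0,0],"fingers":0.1},{"dp":[0,0,0.002],"delta_rot":[0,0,0],"fingers":0.1},{"dp":[0,0,0],"delta_rot":[0,0,0],"fingers":0.1}]'; python3 -m crank '[{"dp":[0,0,0.002],"delta_rot":[0,0,0],"fingers":0.1},{"dp":[0,0,0],"delta_rot":[0,0,0],"fingers":0.1}]';  python3 -m crank '[{"dp":[0,0,0.002],"delta_rot":[0,0,0],"fingers":0.1},{"dp":[0,0,0],"delta_rot":[0,0,0],"fingers":0.1}]'
```

```text
t: 6.15
tcp_pos: [0.5605, -0.1414, 0.1649]
tool_rot: [0.134, 0.991, 0.0, -0.0]
force: [-0.1, 0.6, -1.3]
finger_gap: 0.686
gripper_force: 32.5
t: 6.32
tcp_pos: [0.5605, -0.1414, 0.1638]
tool_rot: [0.134, 0.991, 0.0, -0.0]
force: [0.3, 0.6, -0.4]
finger_gap: 0.683
gripper_force: 32.5
t: 6.48
tcp_pos: [0.5605, -0.1414, 0.1628]
tool_rot: [0.134, 0.991, 0.0, -0.0]
force: [0.0, -0.1, -0.5]
finger_gap: 0.686
gripper_force: 32.5
```

```bash
python3 -m crank '[{"dp":[0,0,0.002],"delta_rot":[0,0,0],"fingers":0.1},{"dp":[0,0,0],"delta_rot":[0,0,0],"fingers":0.1}]'; python3 -m crank '[{"dp":[0,0,0.002],"delta_rot":[0,0,0],"fingers":0.1},{"dp":[0,0,0],"delta_rot":[0,0,0],"fingers":0.1}]'
```

```text
t: 6.65
tcp_pos: [0.5606, -0.1415, 0.1618]
tool_rot: [0.134, 0.991, 0.0, 0.0]
force: [-0.2, 0.9, 0.4]
finger_gap: 0.685
gripper_force: 32.5
t: 6.82
tcp_pos: [0.5607, -0.1415, 0.1611]
tool_rot: [0.134, 0.991, -0.0, 0.0]
force: [0.0, 0.9, 1.6]
finger_gap: 0.686
gripper_force: 32.8
```

```bash
python3 -m crank '[{"dp":[0,0,0.0015],"delta_rot":[0,0,0],"fingers":0.1},{"dp":[0,0,0],"delta_rot":[0,0,0],"fingers":0.1},{"dp":[0,0,0],"delta_rot":[0,0,0],"fingers":0.1}]'; python3 -m crank '[{"dp":[0,0,0],"delta_rot":[0,0,0],"fingers":0.1},{"dp":[0,0,0],"delta_rot":[0,0,0],"fingers":0.1}]'
```

```text
t: 7.07
tcp_pos: [0.5607, -0.1415, 0.1605]
tool_rot: [0.134, 0.991, -0.0, 0.0]
force: [0.3, 0.6, 3.2]
finger_gap: 0.685
gripper_force: 32.9
t: 7.23
tcp_pos: [0.5607, -0.1414, 0.1604]
tool_rot: [0.134, 0.991, -0.0, 0.0]
force: [-0.6, 0.2, 3.2]
finger_gap: 0.682
gripper_force: 32.9
```

Contact is made at about 3 N, where the pile should be. I release slowly, then retreat straight up.

```bash
python3 -m crank '[{"dp":[0,0,0],"delta_rot":[0,0,0],"fingers":0.4},{"dp":[0,0,0],"delta_rot":[0,0,0],"fingers":0.5},{"dp":[0,0,0],"delta_rot":[0,0,0],"fingers":0.7},{"dp":[0,0,0],"delta_rot":[0,0,0],"fingers":0.9},{"dp":[0,0,0],"delta_rot":[0,0,0],"fingers":0.9},{"dp":[0,0,0],"delta_rot":[0,0,0],"fingers":0.9}]' 20
python3 -m crank '[{"dp":[0,0,-0.01],"delta_rot":[0,0,0],"fingers":0.9},{"dp":[0,0,-0.02],"delta_rot":[0,0,0],"fingers":0.9},{"dp":[0,0,-0.04],"delta_rot":[0,0,0],"fingers":0.9},{"dp":[0,0,-0.06],"delta_rot":[0,0,0],"fingers":0.9},{"dp":[0,0,-0.06],"delta_rot":[0,0,0],"fingers":0.9},{"dp":[0.05,0.05,-0.03],"delta_rot":[0,0,0],"fingers":0.9},{"dp":[0.05,0.05,0],"delta_rot":[0,0,0],"fingers":0.9},{"dp":[0.05,0.05,0],"delta_rot":[0,0,0],"fingers":0.9},{"dp":[0.05,0.05,0],"delta_rot":[0,0,0],"fingers":0.9},{"dp":[0,0,0],"delta_rot":[0,0,0],"fingers":0.9}]'
python3 - <<'E'
from h import *
for n in('top','wrist'):
    m,p,d=snap(n);P=cloud(m,d);cv2.imwrite(f'pics/end_{n}.png',p[...,::-1])
    for z in (.088,.104):
        M=((d>0)&(np.abs(P[...,2]-z)<.006)&(np.hypot(P[...,0]-.56,P[...,1]+.141)<.045)).astype(np.uint8)
        e=M&~cv2.erode(M,np.ones((3,3)))&1
        if M.sum()>50:
            X=P[M>0];print(n,z,M.sum(),circ(P[e>0]),np.median(X[:,2]),np.linalg.lstsq(np.c_[X[:,:2],np.ones(len(X))],X[:,2],rcond=None)[0])
E
```

```text
t: 7.73
tcp_pos: [0.5604, -0.1415, 0.1599]
tool_rot: [0.134, 0.991, 0.0, -0.0]
force: [-0.2, 0.4, -0.6]
finger_gap: 0.956
gripper_force: 0.0
t: 8.57
tcp_pos: [0.4856, -0.0136, 0.2708]
tool_rot: [0.132, 0.991, 0.001, -0.003]
force: [-2.0, 0.2, 0.0]
finger_gap: 0.953
gripper_force: 0.0
top 0.104 53 [ 0.55847734 -0.14005098  0.02895069] 0.10415459083753009 [-0.01655471 -0.00127702  0.11294076]
wrist 0.088 213 [ 0.55936374 -0.14588496  0.03343654] 0.08806576342283284 [ 0.0149033  -0.37256185  0.0368106 ]
wrist 0.104 664 [ 0.56705243 -0.12507276  0.01294989] 0.1045140812697526 [ 0.01293976 -0.07758555  0.08731143]
```

View pics/end_wrist.png

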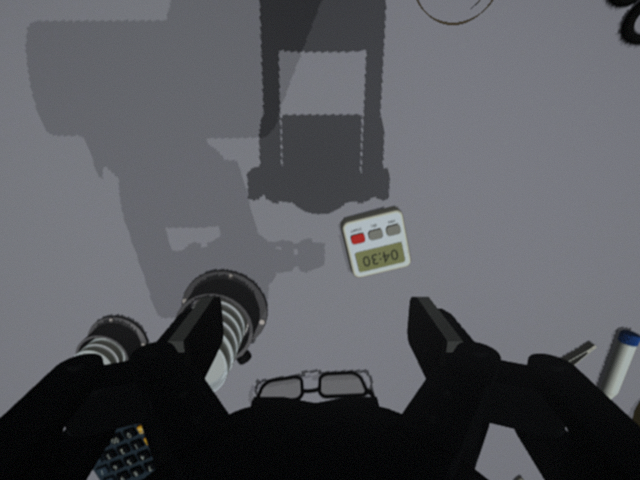

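The wrist view shows the pile partly hidden by a finger, at about (230,335). I move further off so that both fixed cameras can see it.

```bash
python3 -m crank '[{"dp":[0,0.06,0],"delta_rot":[0,0,0],"fingers":0.9},{"dp":[0,0.06,0],"delta_rot":[0,0,0],"fingers":0.9},{"dp":[0,0.06,0],"delta_rot":[0,0,0],"fingers":0.9},{"dp":[0,0.06,0],"delta_rot":[0,0,0],"fingers":0.9},{"dp":[0,0.06,0],"delta_rot":[0,0,0],"fingers":0.9},{"dp":[0,0.06,0],"delta_rot":[0,0,0],"fingers":0.9},{"dp":[0,0.06,0],"delta_rot":[0,0,0],"fingers":0.9},{"dp":[0,0.06,0],"delta_rot":[0,0,0],"fingers":0.9},{"dp":[0,0.06,0],"delta_rot":[0,0,0],"fingers":0.9},{"dp":[0,0,0],"delta_rot":[0,0,0],"fingers":0.9}]'
python3 - <<'E'
from h import *
ims=[]
for n,(a,b) in dict(top=(250,382),scene=(215,398)).items():
    m,p,d=snap(n);P=cloud(m,d);ims.append(cv2.resize(p[a-60:a+60,b-60:b+60],(400,400),interpolation=2))
    M=((d>0)&(np.abs(P[...,2]-.104)<.006)&(np.hypot(P[...,0]-.56,P[...,1]+.141)<.045)).astype(np.uint8)
    e=M&~cv2.erode(M,np.ones((3,3)))&1;X=P[M>0]
    if len(X)>50: print(n,M.sum(),circ(P[e>0]),np.median(X[:,2]),np.linalg.lstsq(np.c_[X[:,:2],np.ones(len(X))],X[:,2],rcond=None)[0])
cv2.imwrite('pics/fin.png',np.hstack(ims)[...,::-1])
E
```

```text
t: 9.5
tcp_pos: [0.5655, 0.2457, 0.2709]
tool_rot: [0.133, 0.991, 0.002, 0.003]
force: [1.3, -0.2, -0.5]
finger_gap: 0.952
gripper_force: 0.0
top 927 [ 0.55809954 -0.14064455  0.02895023] 0.10399652210997445 [ 0.00294281 -0.00434401  0.10173212]
scene 675 [ 0.56006631 -0.14089253  0.02886903] 0.10449417966609964 [ 0.02861096 -0.01810649  0.08568789]
```

View pics/fin.png

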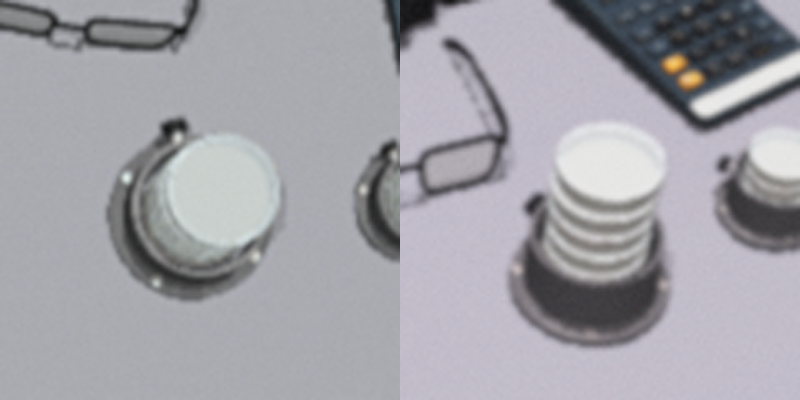

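The dish lies flat on the pile: its top went from 88 to 104 mm, and in both cameras it sits within about 1.5 mm of where the pile's centre was. The robot is clear, so I hand in.

```bash
python3 -c "
from station import manip
print(manip.sign_off())"
```

```text
the job is handed in; nothing more can be done
None
```

The petri dish is flat on top of the pile in the larger holder, about 1.5 mm or less off its centre. I released it at about 3 N of contact, did not touch the timer or the vial, and handed in at about 10 s with the robot clear.

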